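Turn the plug gauge end for end in its clamp stand

ROBOT

A 6-joint arm with a two-finger parallel gripper is mounted at the origin on a cart in front of the work surface, level with it; the furniture and walls round the work are solid. World frame = base frame: x ahead of the robot, y to its left, z up, the work surface at z = 0. Lengths are in m, angles in rad, forces in N, time in s.
With the tool pointing down it reaches from about 0.275 to 0.875 m from the base axis. Payload 12.5 kg.
Tool frame: the origin (TCP) lies at the very end of the fingers, on their centre line; the grasp point (between the pads) lies 19 mm behind it; z points along the fingers, y is the line along which they close (so a half turn about z gives the same grasp; the last joint's range is limited). The gripper opens to 85 mm and grips with 20 to 120 N. Pads are 22 mm wide; open, the fingers measure 114 mm over their backs; the gripper's body (76 mm by 85 mm) begins 54 mm behind the grasp point. The pads swing forward as they close: fully open they stand 13 mm farther back than shut.
Start: joints at [-1.403, 0.351, 1.652, -0, 1.139, -0.085], TCP at [0.138, -0.532, 0.231] pointing down, gripper open.
Joint ranges: [-2.75, 2.75], [-0.79, 2.1], [0.01, 2.65], [-1.57, 4.71], [0.07, 3.14], [-2.87, 2.87]. Speed limits (rad/s): [2.22, 2.22, 2.79, 3.14, 3.14, 3.14].

INTERFACE

Orientations are given as a 3x3 rotation matrix whose columns are the frame's x, y, z axes.
In Python, from bench import manip gives the robot as it stands. Calls block until the motion is done:
- manip.move_ptp(position, orientation): joint-space move of the TCP to a pose.
- manip.move_l(position, attitude=None, max_speed=0.15): straight line of the TCP; attitude=None keeps the orientation; max_speed is the mean speed in m/s.
- manip.move_j(angles): joint-space move.
- manip.set_gripper(opening, effort=None): opening from 0.0 (shut) to 1.0 (fully open); effort is the grip in N (None keeps the last); returns when the fingers have stopped.
- manip.dwell(seconds).
- manip.inverse_kinematics(position, orientation): joint angles nearest the present ones, or None.
- manip.grab_frame(name): name is "scene" or "top" or "wrist"; returns (picture, depth): 384x512x3 uint8, red, green, blue; 384x512 float32, m along the optical axis (not along the pixel's ray), 0 where there is no reading.
- manip.get_calibration(name): a dict with "camera_matrix" (3x3 intrinsics, pixels), "R" (3x3) and "t" (3): a world point X has camera coordinates R X + t. Camera axes: x right, y down, z forward; pixel columns grow to the right and rows downward; lengths in m; the calibration is good to about 2 mm. A picture is of the moment at which its call begins: read the wrist's pose just before it. get_calibration takes no time and is no camera call; for the wrist camera it gives the pose at the moment of the call.
A pose or a line that the arm cannot do raises manip.Unreachable and nothing moves.
- manip.sign_off(): hands the job in; it is judged then, once.
Trained networks look in the newest picture that a camera, given by its name, has taken for a name from the list of things; names that differ only in an ending like _2 or _b are one class to them, and where a whole thing is asked for, a point or a joint stands for the part that bears it (a point fixed in the world has none). Each returns a list of dicts, best first, with "confidence" (0 to 1); they miss things now and then, are a little off and sometimes report something else, mostly with a low value. They report only what shows in the picture. A call takes as long as a camera call. They do not tell look-alikes from the thing itself.
- manip.look_for(camera, name): "at" ([x, y, z] in m, in world coordinates, good to about 4 mm: the middle of the surface that is visible of it).
Readings, each from a call of its own:
- manip.current_time(): time.
- manip.current_qpos(): joint angles.
- manip.current_joint_vel(): joint speeds.
- manip.current_joint_torque(): joint torques, N m.
- manip.current_ee_pos(): TCP position.
- manip.current_tcp_rot(): TCP orientation.
- manip.current_force(): force on the tool from outside, world axes, zero at the start.
- manip.current_ft_torque(): the same for the moment, N m.
- manip.current_grip_width(): opening from 0.0 (shut) to 1.0 (fully open).
- manip.current_grip_force(): force on a finger pad.
Only numpy, scipy, OpenCV 4.12 (cv2) and the standard library are available. Lean on these libraries where they do the work, as an engineer would, in place of code of your own. Each camera call takes 0.05 s, during which the arm holds its last target. There are 200 camera calls.

TASK

The double-ended plug gauge in the blue bench stand has its red (no-go) end facing out, away from the clamp, and the next check needs the green (go) end. Swing back the toggle clamp's red-balled lever, turn the gauge end for end so that the green end faces out, lay it gently back fully home in the two V-blocks, and clamp it again with the lever fully upright. Leave the cup, the caliper and the grey housing near the stand where they are.

Things in the scene. Friction and masses are not known exactly. Their poses are not given: they have to be found in the camera images.
- stand: Fixed bench stand: blue base plate (12 mm thick), two steel V-blocks, behind them a riser block with the toggle clamp. Origin: on the bench top below the middle between the V-blocks; z up, x along the grooves from the out side (free front) to the clamp side. It reaches from x = -42 to +165 mm, 80 mm wide; the riser starts at x = +78 mm, 52 mm high.
- seat (a point): Point 60 mm above the bench where the gauge's centre lies when fully home; axes as the stand's. V-blocks at x = -34 to -23 and +23 to +34 mm, 44 mm wide, 65 mm high, with 90-degree grooves along x, 30 mm wide at the top, 15 mm deep. The 46 mm gap between them is open down to the base plate. The gauge has 1.5 mm play either way along x.
- gauge: Loose double-ended plug gauge, 128 mm long, about 0.16 kg: in the middle a dark eight-sided handle, 43 mm long, 18 mm across flats, which hangs between the V-blocks and is to be grasped; either side a 14 mm neck that lies in a V, a coloured ring (17 mm) and a 12 mm plug. Origin: middle of the handle, on the axis; x points to the green end, which starts on the clamp side.
- green_tip (a point): End face of the long plug behind the green ring, on the gauge's axis, 70 mm from the gauge's centre.
- red_tip (a point): End face of the short plug behind the red ring, on the gauge's axis, 58 mm from the gauge's centre.
- clamp_handle (a joint): Lever angle: 0 = upright, clamp shut (stop); grows to 1.3 rad (stop) as the lever swings back, away from the V-blocks, in the stand's x-z plane. Its linkage lifts the pressing arm: at 1.25 rad and more the arm stands upright, at least 70 mm from the gauge's centre, up to 195 mm high, clear of the gauge; below 1.1 rad it hangs over it. The lever stays where left; takes 2 to 8 N at the ball.
- handle_grip (a point): Centre of the red ball, 24 mm in diameter, on the end of the lever's 8 mm rod, 85 mm from the pivot; z points along the rod away from the pivot. Closed fingers can push the ball round its arc, from the V-block side to open and from behind, tips well below the ball's centre, to shut; pinched in the pads it tends to slip.
- clamp_pivot (a point): Pivot axis of the lever (a line along the stand's y): in the stand at x = +134 mm, y = 0, 83 mm above the bench.
- clamp_pad: Round black rubber pad, 14 mm in diameter, under the tip of the pressing arm; the origin is the centre of its lower face. With the clamp shut it lies on top of the seated gauge's handle, 2 mm from its middle, 69 mm above the bench.
- white_cup: Loose white cup, 61 mm in diameter, 67 mm high; origin at the centre of its underside. To be left alone.
- caliper: Loose steel caliper lying flat, 69 x 200 x 10 mm, its length along its y axis; origin at the centre of its underside. To be left alone.
- housing_cap: Loose grey probe housing standing upright, 74 mm in diameter, 130 mm high with its thin stem; origin at the centre of its underside. To be left alone.
Mind the look-alikes: they are no part of the job. Leave any turquoise look-alike of the gauge alone.

How it is judged:
On the way, in this order (a step that is already met when the one before it is completed fails the run):
1. the clamp is swung open (value of joint clamp_handle above 1 rad), for 0.2 s.
2. with the clamp open, the gauge lies reversed in both V-blocks, green end out, let go (value of joint clamp_handle above 0.3 rad and distance between gauge and seat below 0.005 m and x of green_tip in the frame of stand below -0.06 m and angle between the x axis of gauge and the x axis of stand, either way round below 0.06 rad and contact force between the fingers and gauge below 0.3 N), for 0.2 s.
At the end, for the whole second after the job is handed in: The gauge lies at rest in both V-blocks with its green end out, on the side away from the clamp: its centre within 4 mm of the seat and its axis within 0.05 rad of the grooves. The clamp is shut on it: the lever is within 0.09 rad of upright and the pad bears on the gauge (over 0.1 N) (distance between gauge and seat below 0.004 m and x of green_tip in the frame of stand below -0.06 m and angle between the x axis of gauge and the x axis of stand, either way round below 0.05 rad and value of joint clamp_handle below 0.09 rad and contact force between clamp_pad and gauge above 0.1 N and linear speed of gauge below 0.01 m/s); the robot touches nothing.
It fails at once if the gauge is rammed against the stand (more than 60 N between them) (contact force between gauge and stand above 60 N).
It fails at once if the gauge is dropped (moves faster than 0.45 m/s with no finger on it, a free fall of about 10 mm) (linear speed of gauge above 0.45 m/s and contact force between the fingers and gauge below 0.1 N).
It fails at once if the cup is moved more than 20 mm (distance of white_cup from where it was at the start of the episode above 0.02 m).
It fails at once if the caliper is moved more than 20 mm (distance of caliper from where it was at the start of the episode above 0.02 m).
It fails at once if the grey housing is moved more than 20 mm (distance of housing_cap from where it was at the start of the episode above 0.02 m).
It also fails if it takes over 72 s, if anything falls off the work surface, if the arm or the gripper's body presses on something with over 40 N, if the wrist force passes 120 N, or if a joint passes its speed limit or range.

## Working session

There is one attempt and no reset: what is moved stays moved. The work goes in short steps, each a Python script; the robot and the scene stay as the last script left them, time stands still between calls to the robot, and variables do not carry over. Pictures are saved under pics/ and viewed, at most 10 in all, crops included, and the job is handed in when it is done.

```bash
mkdir -p pics; cat > h.py <<'E'
from bench import manip as m
import numpy as np, cv2
def snap(cam,fn=None):
    cal=m.get_calibration(cam); p,d=m.grab_frame(cam)
    if fn: cv2.imwrite('pics/'+fn,p[:,:,::-1])
    return p,d,cal
def w(cal,d,u,v):
    K=cal['camera_matrix'];z=d[v,u]
    c=z*np.linalg.inv(K)@np.array([u,v,1.]);return np.array(cal['R']).T@(c-cal['t'])
def px(cal,X):
    c=cal['camera_matrix']@(cal['R']@np.array(X)+cal['t']);return c[:2]/c[2]
E
python3 - <<'E'
from h import *
ims=[]
for c in ['scene','top']:
    p,d,cal=snap(c)
    cv2.imwrite(f'pics/{c}0.png',p[:,:,::-1])
    for n in ['stand','gauge','green_tip','red_tip','handle_grip','clamp_pad','white_cup','caliper','housing_cap']:
        r=m.look_for(c,n)
        print(c,n,[(np.round(k['at'],3).tolist(),round(k['confidence'],2),np.round(px(cal,k['at'])).tolist()) for k in r[:3]])
print(m.current_time())
E
```

```text
scene stand [([0.504, 0.025, 0.03], 0.74, [250.0, 216.0])]
scene gauge [([0.457, 0.245, 0.016], 0.63, [201.0, 289.0]), ([0.497, 0.095, 0.066], 0.49, [234.0, 224.0]), ([0.546, -0.249, 0.009], 0.45, [299.0, 161.0])]
scene green_tip [([0.494, 0.096, 0.068], 0.61, [234.0, 225.0]), ([0.456, 0.248, 0.016], 0.6, [201.0, 290.0])]
scene red_tip [([0.498, 0.096, 0.065], 0.63, [233.0, 225.0]), ([0.454, 0.248, 0.015], 0.63, [201.0, 291.0])]
scene handle_grip [([0.535, -0.042, 0.112], 0.76, [259.0, 173.0]), ([0.502, 0.026, 0.036], 0.71, [251.0, 215.0])]
scene clamp_pad [([0.531, -0.04, 0.111], 0.52, [260.0, 174.0]), ([0.549, -0.247, 0.008], 0.48, [298.0, 161.0])]
scene white_cup []
scene caliper [([0.547, -0.252, 0.007], 0.57, [300.0, 161.0])]
scene housing_cap [([0.378, -0.141, 0.052], 0.63, [330.0, 198.0]), ([0.504, 0.026, 0.037], 0.4, [250.0, 214.0])]
top stand [([0.526, 0.023, 0.015], 0.77, [262.0, 194.0])]
top gauge [([0.456, 0.244, 0.016], 0.54, [190.0, 216.0])]
top green_tip [([0.46, 0.243, 0.014], 0.54, [190.0, 215.0])]
top red_tip [([0.463, 0.245, 0.015], 0.59, [190.0, 214.0])]
top handle_grip [([0.529, -0.033, 0.101], 0.6, [282.0, 191.0])]
top clamp_pad [([0.519, 0.024, 0.008], 0.56, [261.0, 196.0])]
top white_cup [([0.61, 0.335, 0.021], 0.83, [161.0, 166.0])]
top caliper [([0.548, -0.25, 0.008], 0.6, [348.0, 188.0])]
top housing_cap [([0.391, -0.149, 0.073], 0.92, [320.0, 239.0]), ([0.61, 0.333, 0.022], 0.69, [162.0, 166.0])]
1.0
```

View pics/scene0.png

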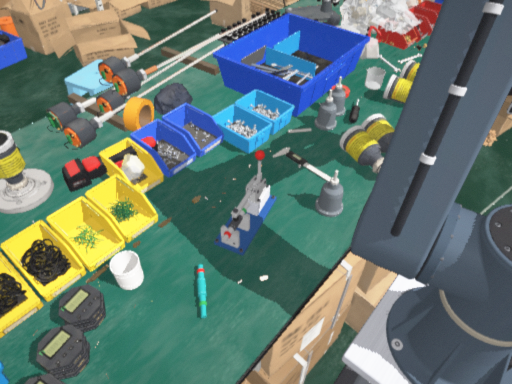

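View pics/top0.png

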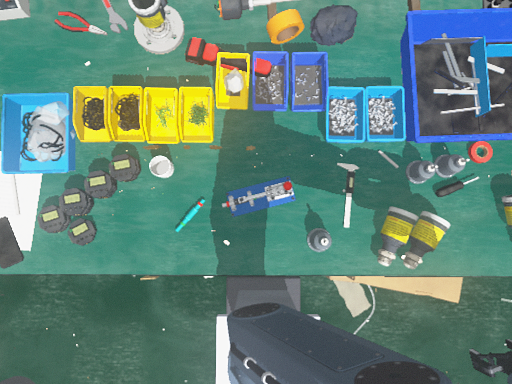

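Candidates for the gauge are the one in the stand (scene 234,225; red tip outward, at top ~225,205) and the turquoise look-alike lying on the bench (scene 201,290; top 190,215). I choose the one in the stand. The ball is at scene 260,155 and top 287,186. Next I fit the stand pose from the blue plate and take the wrist camera over it.

```bash
cat >> h.py <<'E'
def stand_fit(p,d,cal,c0=(0.52,0.025),zlo=0.006,zhi=0.018):
    hsv=cv2.cvtColor(p,cv2.COLOR_RGB2HSV)
    vs,us=np.mgrid[0:384,0:512]; K=cal['camera_matrix']
    C=np.stack([(us-K[0,2])/K[0,0]*d,(vs-K[1,2])/K[1,1]*d,d],-1)
    X=(C-cal['t'])@np.array(cal['R'])
    mk=(d>0)&(hsv[...,0]>100)&(hsv[...,0]<130)&(hsv[...,1]>120)&(abs(X[...,2]-.012)<.008)&(np.hypot(X[...,0]-c0[0],X[...,1]-c0[1])<.17)
    r=cv2.minAreaRect(X[mk][:,:2].astype(np.float32)); return X,mk,r,hsv
E
python3 - <<'E'
from h import *
p,d,cal=snap('top')
X,mk,r,hsv=stand_fit(p,d,cal); print(mk.sum(),r, cv2.boxPoints(r))
red=(d>0)&((hsv[...,0]<6)|(hsv[...,0]>174))&(hsv[...,1]>150)&(np.hypot(X[...,0]-.52,X[...,1]-.02)<.2)
q=X[red]; print('ball',q[q[:,2]>.13].mean(0),q[:,2].max(), 'redring',q[(q[:,2]<.08)].mean(0))
# wrist view
bp=cv2.boxPoints(r)
ang=np.deg2rad(r[2]); 
c=np.array(r[0]); 
R=m.current_tcp_rot(); print(R)
cw=m.get_calibration('wrist'); print('cam in tcp', R.T@(-np.array(cw['R']).T@cw['t']-m.current_ee_pos()), (np.array(cw['R'])@R).round(2), cw['camera_matrix'][0])
E
```

```text
862 ((0.5200009942054749, 0.027018368244171143), (0.07961223274469376, 0.20460595190525055), 15.225045204162598) [[ 0.4547261   0.11527717]
 [ 0.5084579  -0.08214748]
 [ 0.5852759  -0.06124043]
 [ 0.5315441   0.13618422]]
ball [ 0.53837421 -0.04309353  0.17619939] 0.18073449878225242 redring [0.49287357 0.16289182 0.04498972]
[[ 9.68210412e-01  2.50137158e-01 -1.02550050e-05]
 [ 2.50137157e-01 -9.68210412e-01 -1.56984482e-05]
 [-1.38557678e-05  1.26342432e-05 -1.00000000e+00]]
cam in tcp [ 8.06296020e-02 -1.83182309e-05 -1.41207035e-01] [[ 0.    1.    0.  ]
 [-0.95  0.   -0.31]
 [-0.31 -0.    0.95]] [310.73720298   0.         259.21975499]
```

```bash
cat >> h.py <<'E'
A=np.deg2rad(15.225); ex=np.array([np.sin(A),-np.cos(A),0]); ey=np.array([np.cos(A),np.sin(A),0]); ez=np.array([0,0,1.])
O=np.array([0.520,0.027,0])-0.0615*ex
S=lambda x,y,z: O+x*ex+y*ey+z*ez
def att(alpha,s=1):
    z=-np.sin(alpha)*ex-np.cos(alpha)*ez; y=s*ey; return np.column_stack([np.cross(y,z),y,z])
def lever(th,alpha,off,ext):
    """TCP with finger line 'off' along tangent-ish normal from the ball (neg: V side), tip ext past ball centre"""
    n=np.cos(alpha)*ex-np.sin(alpha)*ez; z=-np.sin(alpha)*ex-np.cos(alpha)*ez
    return S(.134+.085*np.sin(th),0,.083+.085*np.cos(th))+off*n+ext*z
E
python3 - <<'E'
from h import *
for s in (1,-1):
  for al in (0,.35,.7,1.0):
    for th in (0,.7,1.33):
      for off in (-.023,.023):
        q=m.inverse_kinematics(lever(th,al,off,.012),att(al,s)); print(s,al,th,off,None if q is None else np.round(q,2))
  print('seat',m.inverse_kinematics(S(0,0,.041),att(0,s)),m.inverse_kinematics(S(-.1,0,.16),att(0,s)))
E
```

```text
1 0 0 -0.023 [-0.13  0.41  1.77 -0.    0.96 -0.39]
1 0 0 0.023 [-0.2   0.44  1.73 -0.    0.98 -0.47]
1 0 0.7 -0.023 [-0.22  0.47  1.73 -0.    0.94 -0.48]
1 0 0.7 0.023 [-0.29  0.5   1.68 -0.    0.96 -0.55]
1 0 1.33 -0.023 [-0.26  0.55  1.73 -0.    0.86 -0.53]
1 0 1.33 0.023 [-0.33  0.59  1.67 -0.    0.89 -0.6 ]
1 0.35 0 -0.023 [-0.27  0.48  1.69  0.32  1.18 -0.69]
1 0.35 0 0.023 [-0.33  0.53  1.64  0.31  1.19 -0.75]
1 0.35 0.7 -0.023 [-0.35  0.55  1.63  0.31  1.19 -0.76]
1 0.35 0.7 0.023 [-0.41  0.6   1.57  0.29  1.2  -0.81]
1 0.35 1.33 -0.023 [-0.39  0.63  1.61  0.3   1.14 -0.81]
1 0.35 1.33 0.023 [-0.44  0.69  1.55  0.29  1.16 -0.86]
1 0.7 0 -0.023 [-0.38  0.59  1.6   0.54  1.44 -0.86]
1 0.7 0 0.023 [-0.43  0.66  1.56  0.52  1.44 -0.9 ]
1 0.7 0.7 -0.023 [-0.45  0.67  1.52  0.51  1.48 -0.9 ]
1 0.7 0.7 0.023 [-0.49  0.74  1.47  0.49  1.47 -0.94]
1 0.7 1.33 -0.023 [-0.48  0.75  1.48  0.5   1.44 -0.95]
1 0.7 1.33 0.023 [-0.52  0.83  1.42  0.48  1.45 -0.98]
1 1.0 0 -0.023 [-0.45  0.71  1.53  0.69  1.67 -0.94]
1 1.0 0 0.023 [-0.48  0.79  1.49  0.67  1.65 -0.98]
1 1.0 0.7 -0.023 [-0.51  0
[... 1029 characters left out ...]
1.55  0.29  1.16  2.28]
-1 0.7 0 -0.023 [-0.38  0.59  1.6   0.54  1.44  2.28]
-1 0.7 0 0.023 [-0.43  0.66  1.56  0.52  1.44  2.24]
-1 0.7 0.7 -0.023 [-0.45  0.67  1.52  0.51  1.48  2.24]
-1 0.7 0.7 0.023 [-0.49  0.74  1.47  0.49  1.47  2.2 ]
-1 0.7 1.33 -0.023 [-0.48  0.75  1.48  0.5   1.44  2.19]
-1 0.7 1.33 0.023 [-0.52  0.83  1.42  0.48  1.45  2.16]
-1 1.0 0 -0.023 [-0.45  0.71  1.53  0.69  1.67  2.2 ]
-1 1.0 0 0.023 [-0.48  0.79  1.49  0.67  1.65  2.16]
-1 1.0 0.7 -0.023 [-0.51  0.79  1.43  0.65  1.71  2.18]
-1 1.0 0.7 0.023 [-0.54  0.87  1.38  0.63  1.7   2.14]
-1 1.0 1.33 -0.023 [-0.54  0.88  1.38  0.63  1.7   2.14]
-1 1.0 1.33 0.023 [-0.57  0.96  1.32  0.61  1.69  2.11]
seat None None
```

```bash
python3 - <<'E'
from h import *
for al in (.08,.12,.16,.2):
    f=lambda s,a,x,z:m.inverse_kinematics(S(x,0,z+.019)+ -.0*ez+.0*ex+0.019*(-np.sin(a)*ex-np.cos(a)*ez)-.019*ez,att(a,s))
    for a in((-1,al,0,.06),(-1,al,0,.16),(-1,al,-.1,.16)): q=f(*a); print(a,None if q is None else q.round(2))
m.set_gripper(0.0)
T=m.current_time()
al=.5; z=att(al)[:,2]
m.move_ptp(lever(0,al,-.045,.012)-.13*z,att(al)); print(m.current_time())
m.move_l(lever(0,al,-.045,.012),max_speed=.2)
m.move_l(lever(0,al,-.027,.012),max_speed=.1)
F0=m.current_force()
for th in np.linspace(0.1,1.3,9):
    al=.5+.4*th/1.3
    m.move_l(lever(th,al,-.0225,.012),att(al),max_speed=.1)
    f=m.current_force()-F0; print(round(th,2),f.round(1))
    if np.linalg.norm(f)>30: break
print(m.current_time())
p,d,cal=snap('scene'); cv2.imwrite('pics/open.png',cv2.resize(p[120:280,170:370,::-1],None,fx=4,fy=3.75))
for r in m.look_for('scene','handle_grip')[:2]: print(r)
E
```

```text
(-1, 0.08, 0, 0.06) [0.04 0.57 1.88 0.12 0.71 2.83]
(-1, 0.08, 0, 0.16) [0.04 0.4  1.83 0.1  0.93 2.86]
(-1, 0.08, -0.1, 0.16) None
(-1, 0.12, 0, 0.06) [0.02 0.58 1.88 0.18 0.73 2.76]
(-1, 0.12, 0, 0.16) [0.02 0.41 1.83 0.14 0.94 2.81]
(-1, 0.12, -0.1, 0.16) None
(-1, 0.16, 0, 0.06) [0.   0.58 1.87 0.23 0.74 2.71]
(-1, 0.16, 0, 0.16) [0.   0.41 1.82 0.19 0.96 2.77]
(-1, 0.16, -0.1, 0.16) None
(-1, 0.2, 0, 0.06) [-0.01  0.59  1.87  0.28  0.76  2.65]
(-1, 0.2, 0, 0.16) [-0.01  0.42  1.82  0.23  0.97  2.72]
(-1, 0.2, -0.1, 0.16) None
4.0333
0.1 [ 0.  -1.1  0.5]
0.25 [-0.3  0.2 -1.1]
0.4 [-1.   0.4 -0.9]
0.55 [-0.3 -0.8 -0.5]
0.7 [-0.1 -0.9 -0.3]
0.85 [-1.1  0.1 -0.3]
1.0 [-1.5 -1.1 -0.5]
1.15 [-0.  -0.6 -1.1]
1.3 [-0.6  0.5 -1.2]
7.6167
{'at': [0.5383, -0.0523, 0.0994], 'confidence': 0.52}
```

View pics/open.png

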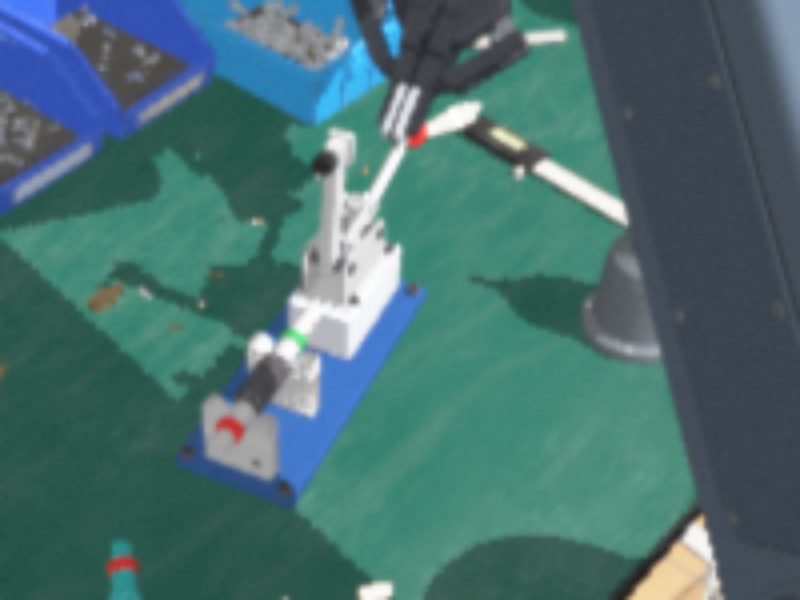

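The pressing arm is now upright (crop 335,190), and the lever is back with the ball at 415,135. The gauge (dark handle 265,380; red ring 230,430 out; green 293,338) is still seated. I'll push the lever to its stop, then look from the wrist.

```bash
python3 - <<'E'
from h import *
F0=m.current_force()
for th in (1.33,1.36,1.39,1.42):
    m.move_l(lever(th,.9,-.0225,.012),max_speed=.1)
    m.dwell(.05); f=m.current_force()-F0; print(th,f.round(1))
    if np.linalg.norm(f)>10: break
a=.9;z=att(a)[:,2]
m.move_l(lever(1.35,a,-.03,.012)-.10*z,max_speed=.25)
m.move_ptp(S(0.0,0,.22),att(0)); m.set_gripper(.5)
print(m.current_time())
p,d,cal=snap('wrist','w1.png')
for n in ('gauge','green_tip','red_tip'): print(n,[(np.round(k['at'],3),round(k['confidence'],2)) for k in m.look_for('wrist',n)[:2]])
for X in ((0,0,.06),(-.058,0,.06),(.07,0,.06)): print(px(cal,S(*X)).round())
p,d,cal=snap('top'); 
X,mk,r,hsv=stand_fit(p,d,cal)
red=(d>0)&((hsv[...,0]<6)|(hsv[...,0]>174))&(hsv[...,1]>150)
L=(X-O)@np.column_stack([ex,ey,ez])
q=L[red&(abs(L[...,1])<.03)&(abs(L[...,0]-.2)<.06)&(L[...,2]>.06)]; print('ball',q.mean(0),q.max(0))
E
```

```text
1.33 [-2.1  2.2 11.9]
10.15
gauge [(array([0.481, 0.226, 0.018]), 0.68), (array([0.5  , 0.087, 0.068]), 0.64)]
green_tip [(array([0.504, 0.088, 0.066]), 0.97), (array([0.477, 0.227, 0.018]), 0.82)]
red_tip [(array([0.475, 0.226, 0.015]), 0.89), (array([0.504, 0.092, 0.069]), 0.78)]
[259. 177.]
[259. 117.]
[259. 240.]
ball [ 0.21513119 -0.00099464  0.11346995] [0.22418945 0.00885922 0.11872207]
```

View pics/w1.png

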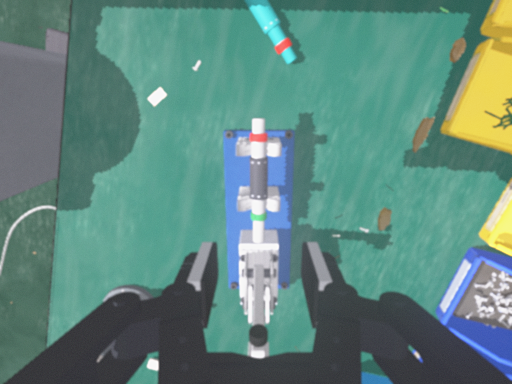

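The stand shows where predicted: handle at pixel (259,179) against a prediction of (259,177), red ring out at row 137, and green at row 217. The turquoise look-alike is at (272,30). I'll refine on the dark handle, then grasp.

```bash
cat >> h.py <<'E'
def handle(p,d,cal):
    vs,us=np.mgrid[0:384,0:512]; K=cal['camera_matrix']
    C=np.stack([(us-K[0,2])/K[0,0]*d,(vs-K[1,2])/K[1,1]*d,d],-1)
    L=((C-cal['t'])@np.array(cal['R'])-O)@np.column_stack([ex,ey,ez])
    mk=(d>0)&(p.max(2)<110)&(abs(L[...,0])<.03)&(abs(L[...,1])<.015)&(L[...,2]>.055)&(L[...,2]<.085)
    q=L[mk]; return mk.sum(),(q.min(0)+q.max(0))/2,q.max(0)-q.min(0),np.percentile(q[:,2],90)
def gr(x,y,z,a,s): return S(x,y,z)+.019*att(a,s)[:,2]
E
python3 - <<'E'
from h import *
p,d,cal=snap('wrist'); print(handle(p,d,cal))
m.move_ptp(S(-.03,0.0,.22),att(0)); p,d,cal=snap('wrist'); n,c,e,zt=handle(p,d,cal); print(n,c,e,zt)
for a in ((0,0,.25,.2,-1),(0,0,.25,.14,-1),(0,0,.06,.12,-1),(-.012,0,.1,.16,-1),(-.02,0,.25,.22,-1)):
    q=m.inverse_kinematics(gr(*a),att(a[3],a[4])); print(a,None if q is None else q.round(2))
print(m.current_time())
E
```

```text
Traceback (most recent call last):
  File "h.py", line 33, in handle
    q=L[mk]; return mk.sum(),(q.min(0)+q.max(0))/2,q.max(0)-q.min(0),np.percentile(q[:,2],90)
                              ~~~~~^^^
ValueError: zero-size array to reduction operation minimum which has no identity
```

```bash
python3 - <<'E'
from h import *
p,d,cal=snap('wrist'); print(p[179,250:269].max(1),d[179,250:269]); 
for v in (165,179,195): print((w(cal,d,259,v)-O)@np.column_stack([ex,ey,ez]))
g=p[:,259].max(1); print(g[125:235])
E
```

```text
[172 153 157 161 166 163 162 157 153 147 144 141 136 131 121 114 128 176
 222] [0.3078333  0.30649808 0.30658558 0.30605286 0.30500758 0.30507448
 0.30410105 0.30298465 0.30449945 0.30395266 0.30286112 0.3041636
 0.30454868 0.3043117  0.30542782 0.30610427 0.30790237 0.30812207
 0.3631373 ]
[-0.01395672  0.00042443  0.06663824]
[-0.00017177  0.00043507  0.06745278]
[0.01629373 0.00044575 0.06744901]
[246 246 246 246 246 246 246 247 241 246 248 247 247 247 247 247 247 246
 245 247 246 246 246 246 245 245 245 245 245 245 246 247 247 219 158 142
 170 210 217 188 157 150 147 149 148 150 150 147 148 149 148 148 148 148
 147 148 147 148 147 147 148 151 148 147 149 146 146 146 147 147 175 212
 206 174 163 206 241 246 246 245 245 245 245 245 245 246 245 247 246 233
 226 231 233 230 229 231 238 245 247 247 246 246 246 246 246 246 246 246
 246 246]
```

```bash
python3 - <<'E'
from h import *
for a in ((0,0,.25,.2,-1),(0,0,.25,.14,-1),(0,0,.06,.12,-1),(-.012,0,.1,.16,-1),(-.015,0,.25,.22,-1)):
    q=m.inverse_kinematics(gr(*a),att(a[3],a[4])); print(a,None if q is None else q.round(2))
m.move_ptp(gr(0,0,.25,.2,-1),att(.2,-1))
F0=m.current_force()
ok=True
for z,a in ((.14,.13),(.10,.12),(.08,.12),(.06,.12)):
    m.move_l(gr(0,0,z,a,-1),att(a,-1),max_speed=.15)
    f=m.current_force()-F0; print(z,f.round(1))
    if np.linalg.norm(f)>6: ok=False;break
if ok:
    m.set_gripper(.0,30); print(m.current_grip_width()*85,m.current_grip_force(),(m.current_force()-F0).round(1))
p,d,cal=snap('wrist','w2.png')
print(m.current_time())
E
```

```text
(0, 0, 0.25, 0.2, -1) [-0.01  0.3   1.74  0.21  1.17  2.77]
(0, 0, 0.25, 0.14, -1) [0.01 0.29 1.74 0.15 1.15 2.83]
(0, 0, 0.06, 0.12, -1) [0.02 0.58 1.88 0.18 0.73 2.76]
(-0.012, 0, 0.1, 0.16, -1) [0.03 0.51 1.86 0.21 0.82 2.75]
(-0.015, 0, 0.25, 0.22, -1) [0.   0.3  1.74 0.23 1.17 2.78]
0.14 [-0.4 -1.   0.6]
0.1 [ 1.5 -0.2  1.4]
0.08 [ 1.  -0.4  1.2]
0.06 [ 0.9 -0.1  1.5]
17.38888310972836 29.95216633658856 [-6.3 -2.6  8.1]
15.2583
```

View pics/w2.png

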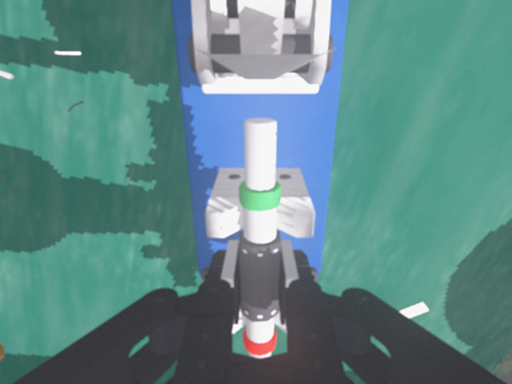

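Gripped on the handle (dark, 260,275), with green (260,195) toward the clamp. Now lift and turn.

```bash
python3 - <<'E'
from h import *
m.set_gripper(0,45)
m.move_l(gr(0,0,.085,.13,-1),att(.13,-1),max_speed=.1)
print(m.current_force().round(1),m.current_grip_width()*85)
m.move_l(gr(-.012,0,.12,.16,-1),att(.16,-1),max_speed=.15)
m.move_l(gr(-.015,0,.25,.22,-1),att(.22,-1),max_speed=.2)
m.move_ptp(gr(0,0,.25,-.2,1),att(-.2,1))
m.move_l(gr(0,0,.14,-.12,1),att(-.12,1),max_speed=.15)
m.move_l(gr(0,0,.09,-.12,1),att(-.12,1),max_speed=.1)
m.dwell(.2)
print(m.current_grip_width()*85,m.current_force().round(1),m.current_time())
p,d,cal=snap('wrist','w3.png')
for X in ((-.070,0,.09),(-.034,0,.09),(0,0,.09)): print(px(cal,S(*X)).round())
p2,d2,c2=snap('scene'); cv2.imwrite('pics/s3.png',cv2.resize(p2[150:270,190:310,::-1],None,fx=5,fy=5,interpolation=2))
E
```

```text
[-0.3 -0.4 -1.7] 17.09551305333432
17.178496108514093 [ 0.1 -0.  -1.5] 21.1667
[256. 123.]
[256. 212.]
[256. 278.]
```

View pics/w3.png

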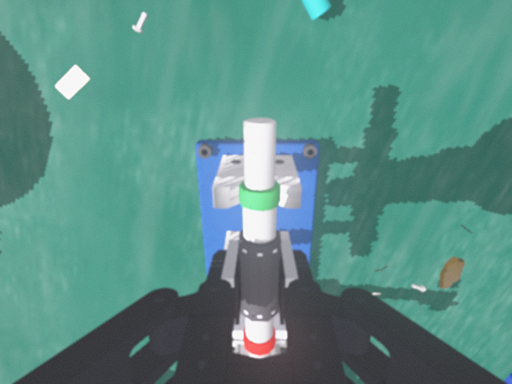

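View pics/s3.png

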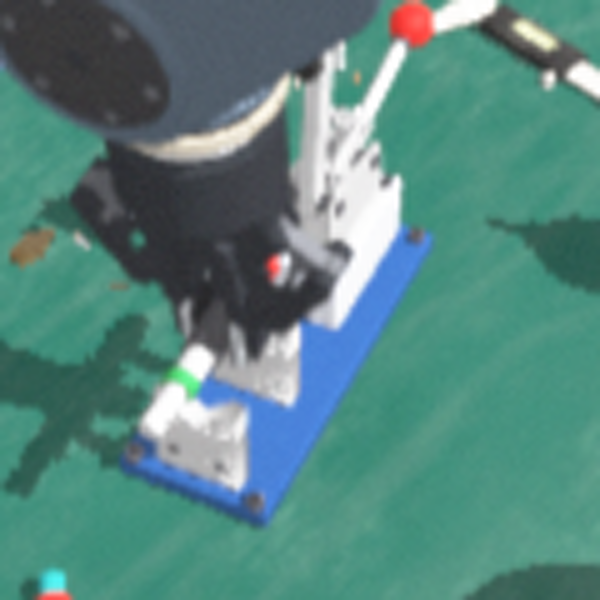

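Reversed as intended: in the wrist view green is out (260,195), and in the scene crop the green ring is at 185,380. The gauge is about 2 px right of the block centre (257.5), so I shift y by -1.5 mm and lower in steps, watching the force.

```bash
python3 - <<'E'
from h import *
y=-.0015
m.move_l(gr(0,y,.078,-.12,1),max_speed=.08)
m.dwell(.1);F0=m.current_force()
for z in (.074,.071,.068,.066,.064,.063,.062,.061,.060,.059):
    m.move_l(gr(0,y,z,-.12,1),max_speed=.04)
    f=m.current_force()-F0; fs=np.array([f@ex,f@ey,f[2]]); print(z,fs.round(1))
    if np.linalg.norm(f)>7: break
print(m.current_time(),m.current_grip_width()*85)
p,d,cal=snap('wrist','w4.png')
for X in ((-.070,0,.06),(-.034,0,.06),(0,0,.06)): print(px(cal,S(*X)).round())
E
```

```text
0.074 [-1.2  0.1 -0.2]
0.071 [-0.3 -0.7  0.1]
0.068 [-1.4  0.1 -1. ]
0.066 [-0.8 -0.4 -0.7]
0.064 [-1.2 -0.4 -0.2]
0.063 [-0.2  0.5 -0.1]
0.062 [ 0.6  1.  -1.5]
0.061 [2.3 1.3 1.5]
0.06 [ 2.  -1.4 11. ]
23.9167 16.523077250101966
[259. 123.]
[259. 211.]
[259. 277.]
```

View pics/w4.png

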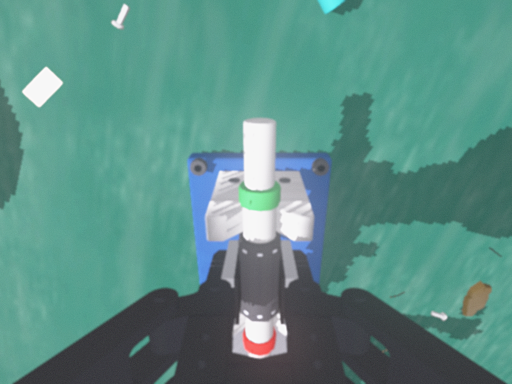

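The gauge bottomed with 11 N at exactly z = 60 mm, handle between the blocks and green out. I'll release it, back off, and verify.

```bash
python3 - <<'E'
from h import *
y=-.0015
m.move_l(gr(0,y,.0605,-.12,1),max_speed=.04)
m.set_gripper(.25); m.set_gripper(.45)
m.dwell(.3); print('force',m.current_force().round(1))
m.move_l(gr(0,y,.1,-.12,1),max_speed=.1)
m.move_l(gr(0,y,.22,0,1),att(0),max_speed=.2); m.dwell(.1)
p,d,cal=snap('wrist'); cv2.imwrite('pics/w5.png',cv2.resize(p[90:290,160:360,::-1],None,fx=3,fy=3,interpolation=2))
for X in ((-.070,y,.06),(0,y,.06),(.058,y,.06)): print((px(cal,S(*X))-[160,90])*3)
for v in (160,175,190,200,205): print(v,((w(cal,d,260,v)-O)@np.column_stack([ex,ey,ez])).round(4),p[v,260])
print(m.current_time())
m.set_gripper(0)
z=att(.9)[:,2]
for P in (lever(1.3,.9,-.03,.012)-.17*z,lever(1.3,.9,.05,.018)-.17*z,lever(1.3,.9,.045,.018)): print(m.inverse_kinematics(P,att(.9)))
E
```

```text
force [ 0.4 -0.2  0.3]
[299.42740407  46.57415337]
[299.06637146 279.28015541]
[298.80554381 447.39837213]
160 [-0.0232 -0.0012  0.0659] [250 250 250]
175 [-0.0093 -0.0012  0.0659] [142 142 155]
190 [ 0.0047 -0.0012  0.0666] [144 143 157]
200 [ 0.0142 -0.0012  0.0674] [152 150 163]
205 [ 0.019  -0.0012  0.068 ] [158 154 166]
26.4917
[-0.64326447  0.85981926  1.05150998  0.54597308  1.95503991 -0.89590411]
[-0.67771058  0.99829958  0.9442893   0.5165674   1.94444645 -0.94291004]
[-0.56312329  0.95355406  1.32901911  0.55809466  1.60201175 -1.03339028]
```

View pics/w5.png

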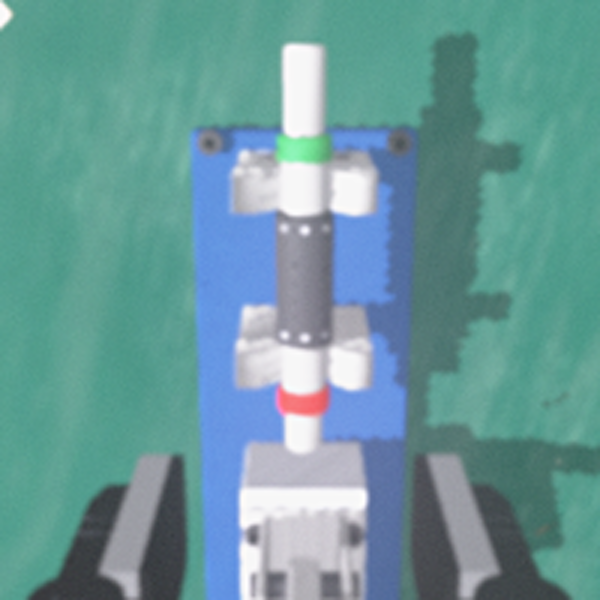

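Green (305,148) is out, the handle hangs between the blocks, and the gauge is straight in the grooves. I'll do a quick tilt check on the necks and plugs, then shut the clamp from behind.

```bash
python3 - <<'E'
from h import *
p,d,cal=snap('wrist'); M=np.column_stack([ex,ey,ez]); pts=[]
L=np.array([[(w(cal,d,u,v)-O)@M for u in range(257,264)] for v in range(104,240)])
for lo,hi in ((-.066,-.05),(-.034,-.025),(-.018,.018),(.025,.033),(.046,.055)):
    q=L[(L[...,0]>lo)&(L[...,0]<hi)&(L[...,2]>.055)]; print(lo,q.mean(0).round(4),len(q))
z=att(.9)[:,2]
m.move_ptp(lever(1.3,.9,-.03,.012)-.17*z,att(.9))
m.move_l(lever(1.3,.9,.05,.018)-.17*z,max_speed=.2)
m.move_l(lever(1.3,.9,.045,.018),max_speed=.2)
F0=m.current_force()
m.move_l(lever(1.3,.9,.026,.018),max_speed=.05)
print((m.current_force()-F0).round(1),m.current_time())
for th in np.linspace(1.2,0.1,12):
    al=.45+.45*th/1.3
    m.move_l(lever(th,al,.0225,.018),att(al),max_speed=.08)
    f=m.current_force()-F0; print(round(th,2),f.round(1))
    if np.linalg.norm(f)>25: break
print(m.current_time())
p,d,cal=snap('scene'); cv2.imwrite('pics/s6.png',cv2.resize(p[130:280,180:330,::-1],None,fx=4,fy=4,interpolation=2))
E
```

```text
-0.066 [-0.0579 -0.0002  0.0639] 128
-0.034 [-0.0294 -0.0002  0.0651] 70
-0.018 [-0.0004 -0.0001  0.0674] 259
0.025 [ 0.029  -0.0001  0.0651] 53
0.046 [ 0.0504 -0.      0.064 ] 60
[-0.9  0.8 -2.1] 30.3417
1.2 [-1.2  0.4 -0.5]
1.1 [-0.9 -0.  -1.4]
1.0 [-0.1  0.8 -1.1]
0.9 [-1.7  0.4 -0.3]
0.8 [-1.   0.5 -0.9]
0.7 [ 0.3  0.2 -0.6]
0.6 [-1.3  0.1 -0.7]
0.5 [-1.  -0.4 -0.1]
0.4 [-0.3  0.4 -0.5]
0.3 [-0.5  0.9 -0.4]
0.2 [ 0.4  0.5 -0.1]
0.1 [-1.1 -0.1 -0.7]
33.3833
```

View pics/s6.png

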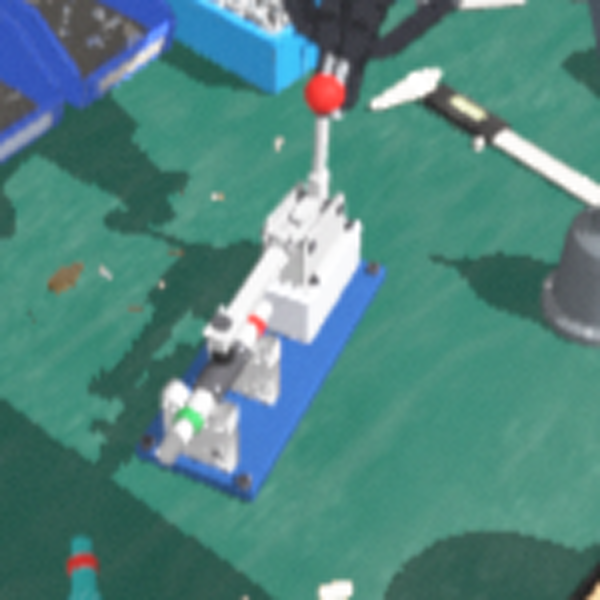

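The gauge is level (necks both at 65.1 mm). The lever (ball 325,93) is nearly upright and the pad is on the handle. Push to the stop, retreat, and measure the ball.

```bash
python3 - <<'E'
from h import *
F0=m.current_force()
for th in (.06,.03,0,-.02,-.04,-.06,-.08):
    m.move_l(lever(th,.45,.0225,.018),att(.45),max_speed=.05)
    m.dwell(.1); f=m.current_force()-F0; print(th,f.round(1))
    if np.linalg.norm(f)>14: break
m.move_l(lever(0.1,.45,.06,.018),max_speed=.15)
m.move_l(lever(0.1,.45,.06,.018)-.12*att(.45)[:,2],max_speed=.2)
m.move_ptp(S(.30,0,.35),att(.45)); m.dwell(.2)
M=np.column_stack([ex,ey,ez])
for c in ('top','scene'):
    p,d,cal=snap(c); X,mk,r,hsv=stand_fit(p,d,cal); L=(X-O)@M
    red=(d>0)&((hsv[...,0]<6)|(hsv[...,0]>174))&(hsv[...,1]>150)&(abs(L[...,1])<.03)&(abs(L[...,0]-.134)<.05)&(L[...,2]>.13)
    q=L[red]; print(c,len(q),q.mean(0),q.min(0),q.max(0))
    for n in ('housing_cap','caliper','white_cup'): print(n,[np.round(k['at'],3) for k in m.look_for(c,n)[:1]])
print(m.current_time())
E
```

```text
0.06 [-0.3 -0.2 -1. ]
0.03 [-0.2 -0.6 -0.9]
0 [ 0.2 -8.5 -0.1]
-0.02 [  1.8 -17.5  -0.7]
top 47 [ 0.13393635 -0.00069276  0.17639149] [ 0.12489092 -0.01005948  0.16907204] [0.14428937 0.00935559 0.18231459]
housing_cap [array([ 0.39 , -0.148,  0.076])]
caliper [array([ 0.547, -0.25 ,  0.007])]
white_cup [array([0.608, 0.333, 0.021])]
scene 70 [ 0.13050089 -0.00500392  0.17329869] [ 0.12335618 -0.0144073   0.16244408] [0.14204093 0.0062999  0.18173987]
housing_cap [array([ 0.53 , -0.04 ,  0.114])]
caliper [array([ 0.548, -0.251,  0.008])]
white_cup [array([0.604, 0.328, 0.04 ])]
37.2333
```

```bash
python3 -c "
from h import *
print(m.sign_off())"
```

```text
the job is handed in; nothing more can be done
None
```

The job is handed in at about 37 s, with no verdict returned: the gauge lies reversed and level in both V-blocks, green end out, the clamp was pushed shut to its stop (ball measured upright), and the cup, caliper and housing were where they started.

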